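# Shut off and depressurise the countertop water filter

### The arm

A 6-joint arm with a two-finger parallel gripper is mounted at the origin on a cart in front of the work surface, level with it; the furniture and walls round the work are solid. World frame = base frame: x ahead of the robot, y to its left, z up, the work surface at z = 0. Lengths are in m, angles in rad, forces in N, time in s.
With the tool pointing down it reaches from about 0.35 to 0.775 m from the base axis. Payload 5.5 kg.
Tool frame: the origin (TCP) lies at the very end of the fingers, on their centre line; the grasp point (between the pads) lies 19 mm behind it (grip_point_offset is the distance from the TCP to the grasp point, in m); z points along the fingers, y is the direction in which the jaws open and shut (so a half turn about z gives the same grasp; the last joint's range is limited). The gripper opens to 85 mm and grips with 20 to 120 N. Pads are 22 mm wide; open, the fingers measure 114 mm over their backs; the gripper's body (76 mm by 85 mm) begins 54 mm behind the grasp point. The pads swing forward as they close: fully open they stand 13 mm farther back than shut.
Start: joints at [-1.4, 0.313, 0.046, 1.304, 0, 1.431], TCP at [0.176, -0.547, 0.231] pointing down, gripper open.
Joint ranges: [-2.76, 2.76], [-0.86, 1.69], [-1.03, 1.26], [-2.2, 2.34], [-1.47, 1.5], [-3.14, 3.14]. Speed limits (rad/s): [2.57, 2.57, 3.14, 3.14, 3.14, 3.14].

### API

Orientations are given as a unit quaternion [w, x, y, z].
In Python, from workcell import * gives the robot as it stands.
- The arm moves only by the shell command python3 -m crank 'ROWS' [OPENING] [FORCE]. ROWS is a JSON object of lists of equal length, an entry for each row: "travel": the shift along the tool's x, y, z in units of 40 mm (1.0 is 40 mm), a list of three; "turn": the turn about the tool's z in rad. In form: {"travel": [[x, y, z], ...], "turn": [turn, ...]}. A call has 1 to 5 rows; each row is the pose to reach, as a shift and turn from the pose commanded when the call began, along the tool's axes at that moment; what a row does not reach only later rows make up. A row lasts 1/12 s, in which the tool goes at most 41.7 mm and 7.16 degrees, less where a joint would pass 70% of its speed; a pose out of reach is approached as far as the arm can. A call with a gripper value outside its range is refused whole. OPENING is the finger opening in mm, from 0 to 85.4, set as the call begins (- or left out, the last holds). The fingers move at their own pace and stop on an object; FORCE is the grip in N (left out, the last holds). Time passes only in rows, so rows that repeat a pose let the fingers close. It gives the time, the measured TCP pose, the force and the opening at its end, in the units of the state.
- get_state(): the state, without advancing time (a new reading comes with each control period).
- read_camera(name): name is "scene" or "top"; returns a dict with "image" (400x640x3 uint8, red, green, blue), "K" (3x3 intrinsics, pixels), "R" (3x3) and "t" (3): a world point X has camera coordinates R X + t. Camera axes: x right, y down, z forward; pixel columns grow to the right and rows downward; lengths in m; the calibration is good to about 2 mm. A picture is of the moment at which its call begins. There is no depth.
- hand_in(): hands the job in, once; it reports no verdict.
The state is a dict: "clock": time; "joint_pos": joint angles; "qvel": joint speeds; "tau": joint torques, N m; "tcp_pos": TCP position; "orientation": TCP orientation; "wrist_force": force on the tool from outside, world axes, zero at the start; "ft_torque": the same for the moment, N m; "finger_gap": finger opening in m.
Only numpy, scipy, OpenCV 4.12 (cv2) and the standard library are available. Lean on these libraries where they do the work, as an engineer would, in place of code of your own. Each camera call takes 0.05 s, during which the arm holds its last target. There are 200 camera calls.

### The job

The water filter on the worktop is to get its new cartridge, so make it safe to open: turn the valve handle on its sloping front a quarter turn clockwise, from open to fully shut, then push the pressure-relief button on top of the filter down to its stop, keep it down for two seconds and let it come back up. Do not press the button while the valve is still open, and leave the cartridge, mug, glass and jug standing where they are.

Things in the scene. Friction and masses are not known exactly. Their poses are not given: they have to be found in the camera images.
- filter: Fixed water filter: grey foot 140 mm wide, 88 mm high, with a sloping front; on it a steel housing 108 mm across with a ribbed black cap 116 mm across (to 244 mm high) and a thin spout at its own -y side (130 mm out, 186 mm high). Origin on the worktop on the housing's axis, z up, front towards its own -x. The valve's stem leans 40 degrees from vertical to -x: outward direction (-0.643, 0, 0.766).
- valve_handle (a joint): Angle of the valve handle, rad: 0 = open (nose points up the slope, at a round dot), 1.571 = shut (nose points to the filter's own -y, at a bar mark; to the right for someone facing the slope). It grows clockwise as seen facing the slope. Both ends are stops; a spring detent draws the handle to the nearer end and takes about 0.25 N m to overcome.
- handle_grip (a point): Point on the stem's axis, 25 mm out from the slope (whose plane meets the axis at (-0.090, 0, 0.058) of the filter): pinch here. The black grip bar is 14 mm thick, reaches 22 mm either side of the axis and from 9 to 35 mm out from the slope, with a 10 mm thick nose to 39 mm. Under it: hub 34 mm across to 14 mm, collar 44 mm to 6 mm, dial plate 96 mm. z points out along the stem, x to the nose.
- handle_nose (a point): Tip of the handle's nose, 39 mm from handle_grip along the bar.
- relief (a joint): Travel of the pressure-relief button, 0 = up, 0.008 m = down at its stop. It springs back; holding it fully down takes about 5 N.
- relief_top (a point): Centre of the flat top of the steel relief button, 27 mm across, in the middle of the screw cap, 262 mm above the worktop when up; it goes straight down by 8 mm and is then still 10 mm proud of the cap.
- cartridge: The new cartridge, a pleated white cylinder with grey ends, 62 mm in diameter and 136 mm high, standing loose; origin under its centre.
- mug: Cream mug, 89 mm in diameter and 88 mm high with a handle, standing loose; origin under its centre.
- glass: Clear drinking glass, 80 mm in diameter and 100 mm high, standing loose; origin under its centre.
- jug: Clear measuring jug, 120 mm wide, 169 mm with its handle, 135 mm high, standing loose; origin under its centre.
Not all that is in view belongs to the job. Leave any purple look-alike of the cartridge alone.

How it is judged:
By the outcome, as a careful person would: the job done as asked, in the order asked, and still so for the second after the job is handed in, with the robot touching nothing.
It also fails if it takes over 56 s, if anything falls off the work surface, if the arm or the gripper's body presses on something with over 40 N, if the wrist force passes 120 N, or if a joint passes its speed limit or range.

## Working session

There is one attempt and no reset: what is moved stays moved. The work goes in short steps, Python scripts to look and compute and a shell command to move; the robot and the scene stay as the last step left them, time stands still between calls to the robot, and variables do not carry over. Pictures are saved under pics/ and viewed, about 8 in all and at most 12, crops included, and the job is handed in when it is done.

```bash
mkdir -p pics; ls
python3 - <<'E'
from workcell import *
import cv2,numpy as np
for n in("scene","top"):
    c=read_camera(n); cv2.imwrite(f"pics/{n}0.png",c["image"][:,:,::-1]); np.savez(f"{n}0.npz",**c)
    print(n,c["K"].tolist(),(-c["R"].T@c["t"]).round(3),c["R"].round(3).tolist())
print(get_state())
E
```

```text
pics
scene [[481.8664149167667, 0.0, 323.7160558376533], [0.0, 481.8664149167667, 194.0989557917215], [0.0, 0.0, 1.0]] [-0.329  0.481  1.275] [[-0.416, -0.909, 0.009], [-0.679, 0.304, -0.668], [0.604, -0.284, -0.744]]
top [[401.61567279313596, 0.0, 313.89611390873614], [0.0, 401.61567279313596, 196.17308749956862], [0.0, 0.0, 1.0]] [0.456 0.077 1.471] [[-0.003, -1.0, 0.003], [-0.998, 0.003, -0.067], [0.067, -0.004, -0.998]]
{'clock': 0.1, 'joint_pos': array([-1.39959917e+00,  3.13902843e-01,  4.51010577e-02,  1.30365166e+00,
        1.27851326e-05,  1.43118129e+00]), 'qvel': array([-0.00135143, -0.00292345,  0.00201761, -0.00147578,  0.00058237,
       -0.0007394 ]), 'tau': array([ 1.77072136e-03, -4.81724310e+01,  2.99244922e+01,  1.25429392e-02,
       -1.80999000e-04, -8.96978385e-07]), 'tcp_pos': array([ 0.17575835, -0.54698305,  0.23051432]), 'orientation': array([-8.28555639e-04,  9.87948418e-01,  1.54781255e-01, -6.69149589e-06]), 'wrist_force': array([-0.31547178, -0.27152561, -0.22497276]), 'ft_torque': array([-0.00075251, -0.01314597, -0.0032892 ]), 'finger_gap': 0.08564393684901321}
```

View pics/scene0.png

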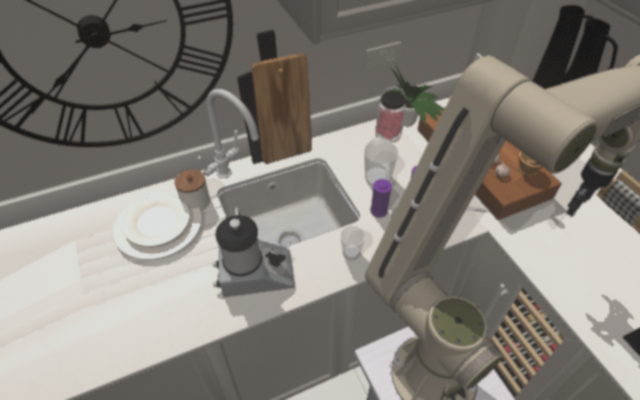

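View pics/top0.png

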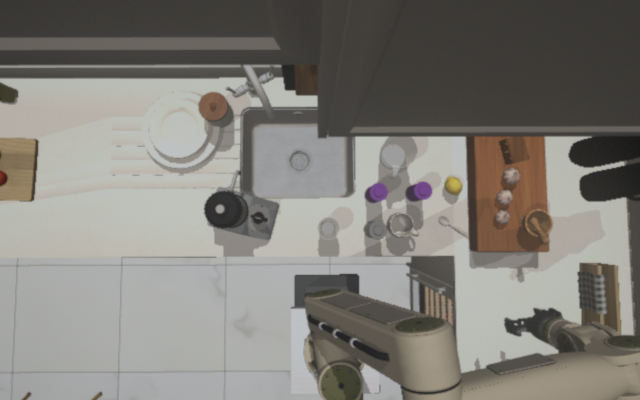

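The filter is at scene (238,240), top (226,209), with its sloping front and valve facing image-right (roughly world -y). The glass is near top (328,228), and there are two purple look-alikes at (376,192) and (419,190). Candidates for the valve handle are the dark cross shape on the foot (top 260,217; scene 276,259) and the dark knobs on the left of the foot (scene 218,265). Candidates for the button are the cap centre (scene 236,212) and the crock lid (top 213,105). Next, one close crop.

Run:
```python
import cv2,numpy as np
a=cv2.imread("pics/top0.png")[160:250,180:300]; b=cv2.imread("pics/scene0.png")[200:300,200:310]
a=cv2.resize(a,(800,600)[:1]*1+(600,) if 0 else (480,360),interpolation=cv2.INTER_CUBIC); b=cv2.resize(b,(308,280),interpolation=cv2.INTER_CUBIC)
b=cv2.copyMakeBorder(b,0,80,0,0,cv2.BORDER_CONSTANT)
cv2.imwrite("pics/crop1.png",np.hstack([a,b]))
```

```text
(no output)
```

View pics/crop1.png

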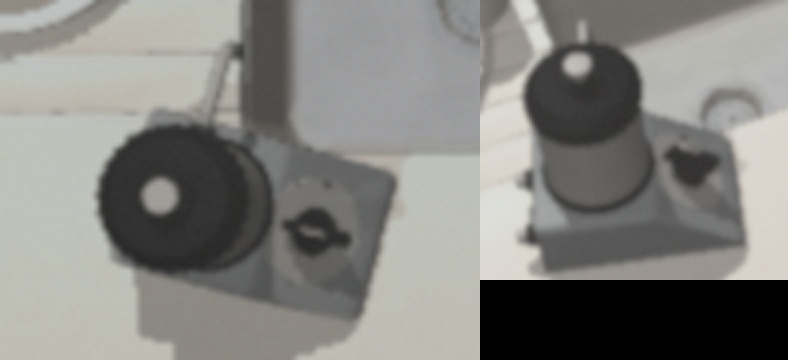

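The crop shows the button at top (220,209) and scene (234.6,223), and the handle at top (259,218) and scene (276,259). The handle's bar runs along the slope line, so the valve is open. Now I'll measure the pose.

```bash
cat > h.py <<'E'
import cv2,numpy as np
def ray(c,p):
    d=c["R"].T@np.linalg.inv(c["K"])@[p[0],p[1],1]; return -c["R"].T@c["t"],d
def onz(c,p,z):
    o,d=ray(c,p); return o+d*(z-o[2])/d[2]
def proj(c,X):
    q=c["K"]@(c["R"]@X+c["t"]); return q[:2]/q[2]
def tri(c1,p1,c2,p2):
    (a,d),(b,e)=ray(c1,p1),ray(c2,p2); s=np.linalg.lstsq(np.c_[d,-e],b-a,rcond=None)[0]
    return (a+s[0]*d+b+s[1]*e)/2,np.linalg.norm(a+s[0]*d-b-s[1]*e)
def blob(im,box,f):
    x0,y0,x1,y1=box; g=im[y0:y1,x0:x1].astype(int); m=f(g).astype(np.uint8)
    n,l,s,c=cv2.connectedComponentsWithStats(m); k=1+np.argmax(s[1:,4]); return c[k]+[x0,y0],s[k].tolist(),(l==k)
E
python3 - <<'E'
from h import *
T=dict(np.load("top0.npz"));S=dict(np.load("scene0.npz"))
br=lambda g:g.mean(2)>105; dk=lambda g:g.mean(2)<62
bt,st,_=blob(T["image"],(211,200,230,218),br); bs,ss,_=blob(S["image"],(227,217,242,230),br)
ht,s3,m=blob(T["image"],(247,205,272,232),dk); hs,s4,_=blob(S["image"],(262,245,290,272),dk)
print(bt,st,bs,ss,ht,s3,hs,s4)
B=onz(T,bt,.262);print("B",B,onz(S,bs,.262),tri(T,bt,S,bs))
print("H",onz(T,ht,.077),onz(S,hs,.077),tri(T,ht,S,hs))
C=(B+onz(S,bs,.262))/2
H=onz(T,ht,.079); d=C-H; yaw=np.arctan2(d[1],d[0]); print("yaw from handle",yaw,np.hypot(d[0],d[1]))
sp=onz(T,(180+237/4,160+50/4),.186); d=C-sp; print("yaw from spout",np.arctan2(d[1],d[0])-np.pi/2,np.hypot(d[0],d[1]))
# foot: front right bottom edge corners
e=[onz(T,(180+396/4,160+180/4),.0),onz(T,(180+358/4,160+316/4),0.)]; d=e[0]-e[1]; print("front edge dir -> yaw",np.arctan2(d[1],d[0])+np.pi/2,np.linalg.norm(d))
F=lambda p,y:np.array([C[0]+p[0]*np.cos(y)-p[1]*np.sin(y),C[1]+p[0]*np.sin(y)+p[1]*np.cos(y),p[2]])
for n,p in dict(grip=(-.106,0,.077),nose=(-.076,0,.102),tail=(-.123,0,.063)).items(): print(n,F(p,yaw).round(4),proj(T,F(p,yaw)),proj(S,F(p,yaw)))
E
```

```text
[219.60344828 208.60344828] [5, 5, 8, 8, 58] [234.24050633 222.59493671] [2, 2, 11, 9, 79] [258.36956522 217.64130435] [4, 7, 16, 12, 92] [275.15702479 258.92561983] [5, 9, 17, 12, 121]
B [0.50075988 0.35646575 0.262     ] [0.49898647 0.35544214 0.262     ] (array([0.50047053, 0.35598842, 0.26076435]), np.float64(0.001625674201679275))
H [0.47589388 0.26460036 0.077     ] [0.46780234 0.26339887 0.077     ] (array([0.47502686, 0.26374035, 0.0679148 ]), np.float64(0.0045819381847643295))
yaw from handle 1.31452552958589 0.09471599323453195
yaw from spout 1.2212869498258638 0.12743825051492835
front edge dir -> yaw 1.3008207052320413 0.12854833455794845
grip [0.473  0.2534 0.077 ] [261.59395587 218.46587414] [277.67063429 256.46022759]
nose [0.4806 0.2824 0.102 ] [252.14741669 216.16812474] [266.99120523 253.00804285]
tail [0.4687 0.237  0.063 ] [266.79518474 219.731903  ] [283.57425492 258.33812937]
```

```bash
cat > to.py <<'E'
import sys,numpy as np
from workcell import *
from scipy.spatial.transform import Rotation as Ro
C=np.array([.500,.356]);Y=1.30
ex=np.array([np.cos(Y),np.sin(Y)]);ey=np.array([-ex[1],ex[0]])
s=get_state();q=s["orientation"];R=Ro.from_quat(q[[1,2,3,0]]).as_matrix();p=s["tcp_pos"]
d=p[:2]-C
print("t",round(s["clock"],2),"tcp",p.round(4),"filter",(d@ex).round(4),(d@ey).round(4),"xyaw",np.arctan2(R[1,0],R[0,0]).round(3),"F",s["wrist_force"].round(1),"gap",s["finger_gap"].round(4),"q",s["joint_pos"].round(2),"tilt",R[2,2].round(4))
if len(sys.argv)>4:
    a=[float(v) for v in sys.argv[2:5]]
    X=np.array(a) if sys.argv[1]=="w" else np.r_[C+a[0]*ex+a[1]*ey,a[2]]
    print("units",(R.T@(X-p)/.04).round(2))
E
python3 -m crank '{"travel":[[0,0,-1],[0,0,-2],[0,0,-3],[0,0,-4],[0,0,-4]],"turn":[-0.12,-0.24,-0.36,-0.48,-0.6]}' 28 30
for i in 1 2 3 4 5; do python3 -m crank '{"travel":[[0,0,0],[0,0,0],[0,0,0],[0,0,0],[0,0,0]],"turn":[-0.12,-0.24,-0.36,-0.48,-0.6]}' >/dev/null; done
python3 -m crank '{"travel":[[0,0,0],[0,0,0],[0,0,0],[0,0,0],[0,0,0]],"turn":[-0.12,-0.24,-0.36,-0.48,-0.53]}'
python3 to.py w .45 -.1 .38
```

```text
clock: 0.52
tcp_pos: [0.1761, -0.549, 0.3999]
orientation: [0.006, 0.897, 0.442, -0.002]
wrist_force: [0.2, 0.3, 0.9]
finger_gap: 0.0287
clock: 3.02
tcp_pos: [0.1758, -0.5473, 0.3908]
orientation: [0.0, -0.607, 0.795, 0.0]
wrist_force: [0.2, 0.4, -0.5]
finger_gap: 0.0284Traceback (most recent call last):
  File "to.py", line 8, in <module>
    print("t",round(s["clock"],2),"tcp",p.round(4),"filter",(d@ex).round(4),(d@ey).round(4),"xyaw",np.arctan2(R[1,0],R[0,0]).round(3),"F",s["wrist_force"].round(1),"gap",s["finger_gap"].round(4),"q",s["joint_pos"].round(2),"tilt",R[2,2].round(4))
                                                                                                                                                                          ^^^^^^^^^^^^^^^^^^^^^
AttributeError: 'float' object has no attribute 'round'
```

```bash
sed -i 's/s\["finger_gap"\].round(4)/round(s["finger_gap"],4)/' to.py
python3 -m crank '{"travel":[[-0.9,-0.26,0],[-1.8,-0.52,0],[-2.7,-0.78,0],[-3.6,-1.04,0],[-4.5,-1.3,0]],"turn":[0,0,0,0,0]}'
python3 -m crank '{"travel":[[-0.9,-0.26,0],[-1.8,-0.52,0],[-2.7,-0.78,0],[-3.6,-1.04,0],[-4.5,-1.3,0]],"turn":[0,0,0,0,0]}'
python3 -m crank '{"travel":[[-0.9,-0.26,0],[-1.8,-0.52,0],[-2.7,-0.78,0],[-3.6,-1.04,0],[-3.6,-1.04,0]],"turn":[0,0,0,0,0]}'
python3 to.py f -.1177 0 .2
```

```text
clock: 3.43
tcp_pos: [0.2746, -0.3863, 0.3908]
orientation: [0.0, -0.605, 0.797, 0.0]
wrist_force: [0.4, -0.7, 0.5]
finger_gap: 0.0281
clock: 3.85
tcp_pos: [0.373, -0.2268, 0.3911]
orientation: [-0.0, -0.605, 0.796, 0.0]
wrist_force: [1.0, -0.8, 0.5]
finger_gap: 0.0282
clock: 4.27
tcp_pos: [0.4534, -0.0959, 0.3907]
orientation: [0.001, -0.608, 0.794, 0.001]
wrist_force: [-0.5, -0.6, -0.0]
finger_gap: 0.028
t 4.27 tcp [ 0.4534 -0.0959  0.3907] filter -0.4479 -0.0759 xyaw -1.835 F [-0.5 -0.6 -0. ] gap 0.028 q [-0.38  0.1   0.17  1.64  0.   -1.69] tilt -1.0
units [-8.26  1.84  4.79]
```

```bash
python3 -m crank '{"travel":[[-0.9,0.2,0],[-1.8,0.4,0],[-2.7,0.6,0],[-3.6,0.8,0],[-4.5,1.0,0]],"turn":[0,0,0,0,0]}' >/dev/null
python3 -m crank '{"travel":[[-0.9,0.2,0.3],[-1.8,0.4,0.8],[-2.7,0.6,1.6],[-3.6,0.84,2.5],[-3.76,0.84,3.3]],"turn":[0,0,0,0,0]}' 
python3 -m crank '{"travel":[[0,0,0.7],[0,0,1.4],[0,0,2.1],[0,0,2.7],[0,0,2.7]],"turn":[0,0,0,0,0]}' 
python3 to.py f -.1177 0 .064
python3 - <<'E'
from h import *
from workcell import *
c=[read_camera(n)["image"][:,:,::-1] for n in("scene","top")]
a=cv2.resize(c[0][150:310,180:340],(480,480),interpolation=2);b=cv2.resize(c[1][160:280,200:280],(320,480),interpolation=2)
cv2.imwrite("pics/p2.png",np.hstack([a,b]))
E
```

```text
clock: 5.1
tcp_pos: [0.4692, 0.2375, 0.2652]
orientation: [0.002, -0.606, 0.796, -0.0]
wrist_force: [0.7, -0.6, 0.1]
finger_gap: 0.028
clock: 5.52
tcp_pos: [0.4651, 0.2332, 0.1518]
orientation: [-0.005, -0.605, 0.796, 0.002]
wrist_force: [-1.1, -0.6, -0.1]
finger_gap: 0.0281
t 5.52 tcp [0.4651 0.2332 0.1518] filter -0.1277 0.0008 xyaw -1.842 F [-1.1 -0.6 -0.1] gap 0.0281 q [ 0.31  0.25 -0.23  1.09 -0.   -0.99] tilt -1.0
units [-0.26 -0.04  2.19]
```

View pics/p2.png

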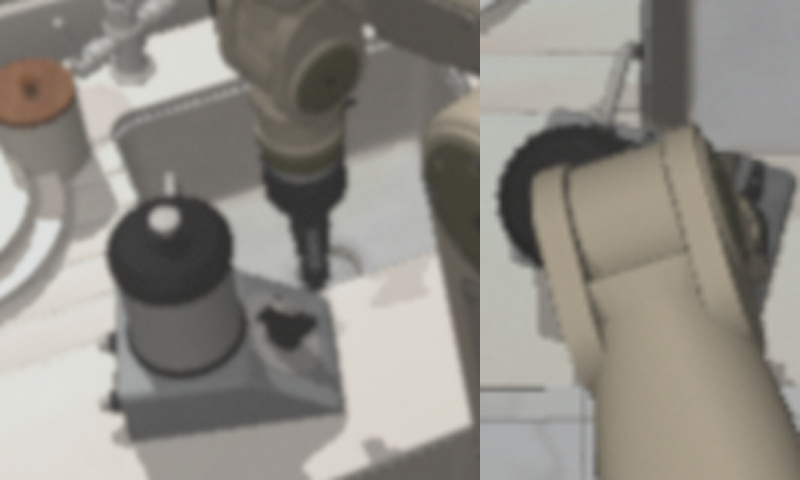

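```bash
python3 -m crank '{"travel":[[-0.26,-0.03,0.5],[-0.26,-0.03,1.0],[-0.26,-0.03,1.5],[-0.26,-0.03,1.9],[-0.26,-0.03,1.9]],"turn":[0,0,0,0,0]}' 
python3 -m crank '{"travel":[[0,0,0.2],[0,0,0.25],[0,0,0.25]],"turn":[0,0,0]}' 22 30
python3 to.py f -.1177 0 .064
python3 - <<'E'
from h import *
S=dict(np.load("scene0.npz"));print(proj(S,np.array([.4651,.2332,.1518])))
E
```

```text
clock: 6.03
tcp_pos: [0.4722, 0.2438, 0.0802]
orientation: [-0.001, -0.605, 0.796, 0.0]
wrist_force: [0.3, 0.2, -0.0]
finger_gap: 0.0279
clock: 6.28
tcp_pos: [0.4737, 0.2444, 0.0721]
orientation: [0.001, -0.605, 0.796, -0.0]
wrist_force: [-0.1, -0.2, -0.7]
finger_gap: 0.022
t 6.28 tcp [0.4737 0.2444 0.0721] filter -0.1146 -0.0045 xyaw -1.842 F [-0.1 -0.2 -0.7] gap 0.022 q [ 0.33  0.33 -0.33  0.9  -0.   -0.97] tilt -1.0
units [0.08 0.11 0.2 ]
[283.62991525 241.28885399]
```

```bash
python3 -m crank '{"travel":[[0.05,0.1,0.1],[0.05,0.1,0.2],[0.05,0.1,0.2]],"turn":[0,0,0]}' 20 30
python3 to.py f -.1177 0 .064
python3 - <<'E'
from h import *
from workcell import *
c=read_camera("scene")["image"][:,:,::-1]
cv2.imwrite("pics/p3.png",cv2.resize(c[200:310,210:320],(550,550),interpolation=2))
E
python3 to.py f -.1177 0 .064
```

```text
clock: 6.53
tcp_pos: [0.4681, 0.2432, 0.0628]
orientation: [-0.0, -0.605, 0.796, -0.0]
wrist_force: [0.1, -0.5, 0.2]
finger_gap: 0.0199
t 6.53 tcp [0.4681 0.2432 0.0628] filter -0.1172 0.0006 xyaw -1.842 F [ 0.1 -0.5  0.2] gap 0.0199 q [ 0.33  0.34 -0.36  0.88 -0.   -0.97] tilt -1.0
units [ 0.01 -0.02 -0.03]
t 6.58 tcp [0.4682 0.2432 0.063 ] filter -0.1172 0.0005 xyaw -1.842 F [-0.4  0.5  0.3] gap 0.0199 q [ 0.33  0.34 -0.36  0.88 -0.   -0.97] tilt -1.0
units [ 0.01 -0.01 -0.02]
```

View pics/p3.png

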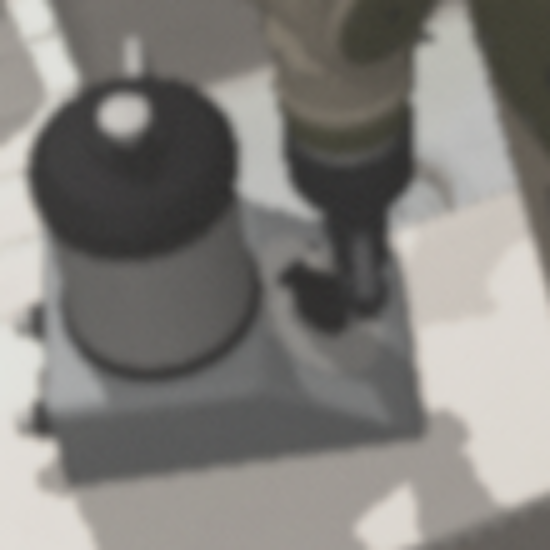

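The picture shows the fingers straddling the lower end of the bar (crop 350,290), well clear of the cap. A light close will confirm it.

```bash
python3 -m crank '{"travel":[[0,0,0],[0,0,0],[0,0,0],[0,0,0]],"turn":[0,0,0,0]}' 8 20
python3 to.py f -.1177 0 .064
```

```text
clock: 6.92
tcp_pos: [0.4693, 0.243, 0.0634]
orientation: [0.0, -0.605, 0.796, -0.001]
wrist_force: [3.5, -2.8, 0.1]
finger_gap: 0.0135
t 6.92 tcp [0.4693 0.243  0.0634] filter -0.1171 -0.0006 xyaw -1.843 F [ 3.5 -2.8  0.1] gap 0.0135 q [ 0.33  0.34 -0.36  0.88 -0.   -0.97] tilt -1.0
units [ 0.02  0.01 -0.02]
```

```bash
python3 -m crank '{"travel":[[0,0.03,0],[0,0.06,0],[0,0.1,-0.02],[-0.02,0.13,-0.03],[-0.03,0.16,-0.04]],"turn":[0.12,0.24,0.36,0.48,0.6]}' 20 30
python3 to.py f -.1177 0 .064
```

```text
clock: 7.33
tcp_pos: [0.4649, 0.2452, 0.0656]
orientation: [0.002, -0.339, 0.941, -0.002]
wrist_force: [4.2, -6.9, 4.6]
finger_gap: 0.0198
t 7.33 tcp [0.4649 0.2452 0.0656] filter -0.1161 0.0042 xyaw -2.449 F [ 4.2 -6.9  4.6] gap 0.0198 q [ 0.33  0.33 -0.36  0.88 -0.   -0.36] tilt -1.0
units [-0.03 -0.11  0.04]
```

```bash
python3 -m crank '{"travel":[[0,0.04,-0.02],[0,0.08,-0.04],[0,0.11,-0.06],[-0.01,0.14,-0.08],[-0.01,0.14,-0.08]],"turn":[0.12,0.24,0.36,0.48,0.6]}' 22 30
python3 to.py f -.1177 0 .064
python3 - <<'E'
from h import *
from workcell import *
c=read_camera("scene")["image"][:,:,::-1]
cv2.imwrite("pics/p4.png",cv2.resize(c[200:310,210:320],(550,550),interpolation=2))
E
```

```text
clock: 7.75
tcp_pos: [0.4572, 0.2499, 0.0694]
orientation: [-0.002, -0.047, 0.999, -0.0]
wrist_force: [-11.2, -3.2, 26.1]
finger_gap: 0.022
t 7.75 tcp [0.4572 0.2499 0.0694] filter -0.1137 0.0129 xyaw -3.048 F [-11.2  -3.2  26.1] gap 0.022 q [ 0.35  0.32 -0.36  0.89  0.    0.25] tilt -1.0
units [-0.27 -0.21  0.13]
```

View pics/p4.png

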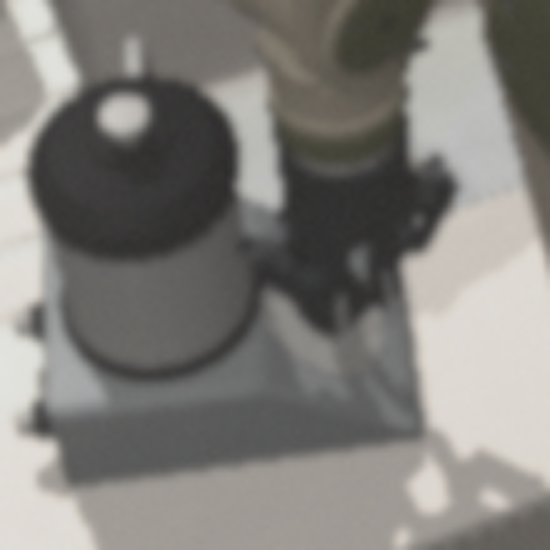

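```bash
python3 -m crank '{"travel":[[0,0,-0.12],[0,0,-0.15],[0,0,-0.15]],"turn":[0.08,0.15,0.15]}' 22 30
python3 -m crank '{"travel":[[0,0,-0.1],[0,0,-0.5],[0.5,0,-1.3],[1.0,0,-2.3],[1.5,0,-3.0]],"turn":[0,0,0,0,0]}' 30
python3 to.py f -.1177 0 .064
```

```text
clock: 8.05
tcp_pos: [0.4536, 0.2494, 0.0733]
orientation: [-0.005, 0.026, 1.0, -0.001]
wrist_force: [-11.2, -9.1, 7.6]
finger_gap: 0.0218
clock: 8.47
tcp_pos: [0.3983, 0.254, 0.1954]
orientation: [-0.001, 0.026, 1.0, 0.0]
wrist_force: [-0.2, 0.5, 0.8]
finger_gap: 0.0298
t 8.47 tcp [0.3983 0.254  0.1954] filter -0.1255 0.0707 xyaw 3.09 F [-0.2  0.5  0.8] gap 0.0298 q [ 0.4   0.13 -0.28  1.16  0.    0.45] tilt -1.0
units [-1.77 -0.2   3.28]
```

```bash
cat > look.py <<'E'
from h import *
from workcell import *
import sys
C=np.array([.500,.356]);Y=1.30
S=read_camera("scene");T=read_camera("top")
F=lambda p:np.array([C[0]+p[0]*np.cos(Y)-p[1]*np.sin(Y),C[1]+p[0]*np.sin(Y)+p[1]*np.cos(Y),p[2]])
u=np.array([.766,0,.643]);g=np.array([-.106,0,.077])
x0,y0,k=245,230,8
im=cv2.resize(S["image"][y0:y0+55,x0:x0+60,::-1],None,fx=k,fy=k,interpolation=2)
for th in(0,45,90):
    t=np.radians(th);p=proj(S,F(g+.039*(np.cos(t)*u+np.sin(t)*np.array([0,-1,0])))); print(th,p)
    cv2.circle(im,tuple(((p-[x0,y0]+.5)*k).astype(int).tolist()),5,(0,0,255),1)
b=cv2.resize(T["image"][195:240,235:280,::-1],(440,440),interpolation=2)
cv2.imwrite(sys.argv[1],np.hstack([im,b][:2]) if im.shape[0]==440 else im)
E
python3 look.py pics/p5.png
```

```text
0 [267.03512459 253.26635339]
45 [269.41386752 246.79242559]
90 [276.4803242  246.32090208]
```

View pics/p5.png

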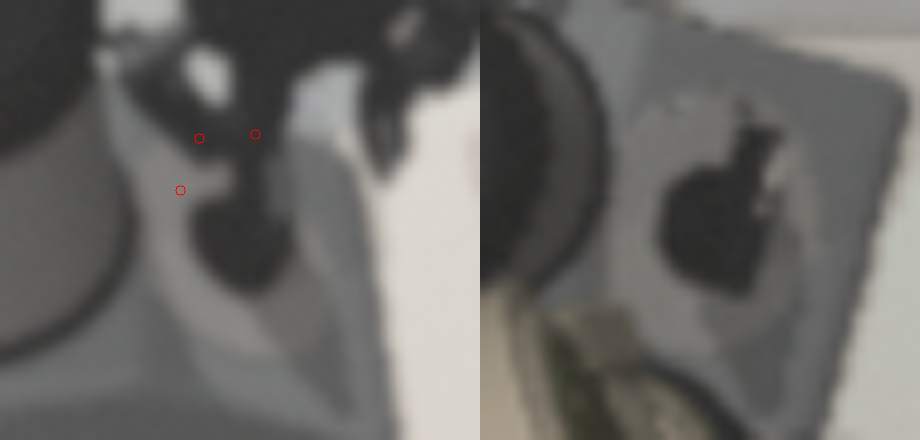

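The top crop shows the nose at about (264.4,208.3), turned away from the slope line towards filter -y. I'll compare it numerically with the shut prediction.

```bash
cat > ang.py <<'E'
from h import *
from workcell import *
C=np.array([.500,.356]);Y=1.30
T=read_camera("top")
F=lambda p:np.array([C[0]+p[0]*np.cos(Y)-p[1]*np.sin(Y),C[1]+p[0]*np.sin(Y)+p[1]*np.cos(Y),p[2]])
u=np.array([.766,0,.643]);o=np.array([-.643,0,.766]);b=np.array([-.09,0,.058])
_,s,m=blob(T["image"],(248,200,274,232),lambda g:g.mean(2)<62)
v,w=np.nonzero(m); P=np.c_[w+248,v+200]
d=P-proj(T,F(b+.025*o)); far=P[np.argsort(-np.hypot(*d.T))[:4]].mean(0)
print("n",len(P),"far px",far,"centroid",P.mean(0))
for th in(0,45,60,75,80,85,90):
    t=np.radians(th);print(th,proj(T,F(b+.025*o+.039*(np.cos(t)*u-np.sin(t)*np.array([0,1,0])))).round(1))
for h in(.025,.035):
    X,d=ray(T,far);X=X-np.r_[C,0];Rm=np.array([[np.cos(Y),np.sin(Y),0],[-np.sin(Y),np.cos(Y),0],[0,0,1]])
    X,d=Rm@X,Rm@d;k=(h-(X-b)@o)/(d@o);r=X+k*d-b;print("h",h,"angle",np.degrees(np.arctan2(-r[1],r@u)),"r",np.hypot(r[1],r@u))
E
python3 ang.py
```

```text
n 119 far px [263.  208.5] centroid [259.05042017 216.98319328]
0 [252.1 216.5]
45 [257.1 209.4]
60 [259.5 208.2]
75 [262.1 207.7]
80 [262.9 207.7]
85 [263.7 207.8]
90 [264.5 208. ]
h 0.025 angle 81.2298359970213 r 0.03636468453600812
h 0.035 angle 71.5781486235737 r 0.037845950365974136
```

Reading is 72–81°, which doesn't settle it with the small pixel bias. I'll press the nose lightly from above with closed fingers; that pushes it towards shut and also tests the stop.

```bash
python3 to.py f -.114 -.030 .15
```

```text
t 8.62 tcp [0.3994 0.2549 0.1967] filter -0.1243 0.0699 xyaw 3.092 F [-0.8  0.6 -0.5] gap 0.0303 q [ 0.4   0.13 -0.28  1.16  0.    0.45] tilt -1.0
units [-2.49 -0.3   1.18]
```

```bash
python3 -m crank '{"travel":[[-0.8,-0.1,0],[-1.6,-0.2,0],[-2.3,-0.3,0],[-2.5,-0.3,0.5],[-2.5,-0.3,1.2]],"turn":[0,0,0,0,0]}' 0 30
python3 -m crank '{"travel":[[0,0,0.3],[0,0,0.7],[0,0,1.0],[0,0,1.2],[0,0,1.2]],"turn":[0,0,0,0,0]}'
python3 to.py f -.114 -.030 .088
```

```text
clock: 9.03
tcp_pos: [0.503, 0.2368, 0.1459]
orientation: [0.002, 0.027, 1.0, 0.001]
wrist_force: [0.8, -0.0, -0.5]
finger_gap: -0.0004
clock: 9.45
tcp_pos: [0.4967, 0.2361, 0.0947]
orientation: [-0.003, 0.026, 1.0, -0.001]
wrist_force: [0.3, -0.2, -0.5]
finger_gap: -0.0001
t 9.45 tcp [0.4967 0.2361 0.0947] filter -0.1164 -0.0289 xyaw 3.091 F [ 0.3 -0.2 -0.5] gap -0.0001 q [ 0.3   0.35 -0.25  0.98  0.    0.35] tilt -1.0
units [-0.04  0.05  0.17]
```

```bash
for i in 1 2 3; do python3 -m crank '{"travel":[[0,0,0.05],[0,0,0.1],[0,0,0.1]],"turn":[0,0,0]}'; done
```

```text
clock: 9.7
tcp_pos: [0.4989, 0.2369, 0.0942]
orientation: [0.0, 0.025, 1.0, 0.0]
wrist_force: [-0.1, 0.3, -0.8]
finger_gap: 0.0002
clock: 9.95
tcp_pos: [0.4986, 0.2368, 0.0899]
orientation: [0.0, 0.025, 1.0, 0.0]
wrist_force: [0.6, -0.2, 0.2]
finger_gap: 0.0001
clock: 10.2
tcp_pos: [0.4984, 0.2366, 0.0855]
orientation: [-0.0, 0.025, 1.0, -0.0]
wrist_force: [0.8, -0.8, 0.8]
finger_gap: 0.0001
```

```bash
for i in 1 2 ; do python3 -m crank '{"travel":[[0,0,0.05],[0,0,0.1],[0,0,0.1]],"turn":[0,0,0]}'; done; python3 to.py f -.114 -.03 .08
```

```text
clock: 10.45
tcp_pos: [0.4991, 0.2364, 0.0836]
orientation: [0.001, 0.025, 1.0, -0.0]
wrist_force: [-3.3, -3.2, 13.6]
finger_gap: -0.0001
clock: 10.7
tcp_pos: [0.5, 0.2358, 0.0821]
orientation: [0.002, 0.026, 1.0, -0.001]
wrist_force: [-7.8, -8.6, 28.2]
finger_gap: -0.0003
t 10.7 tcp [0.5    0.2358 0.0821] filter -0.1158 -0.0321 xyaw 3.09 F [-7.8 -8.6 28.2] gap -0.0003 q [ 0.3   0.36 -0.27  0.94 -0.    0.35] tilt -1.0
units [0.04 0.06 0.05]
```

Contact at 0.084 m with a stiff reaction (28 N, well above the detent), so the handle is at its shut stop. Lifting and going to the button.

```bash
python3 -m crank '{"travel":[[0,0,-0.8],[0,0,-1.7],[0,0,-2.7],[0,0,-3.7],[0,0,-4.7]],"turn":[0,0,0,0,0]}'
python3 -m crank '{"travel":[[0,0,-0.8],[0,0,-0.8],[0,0,-0.8]],"turn":[0,0,0]}' >/dev/null
python3 ang.py
python3 to.py f 0 0 .275
```

```text
clock: 11.12
tcp_pos: [0.4981, 0.2366, 0.2677]
orientation: [0.0, 0.025, 1.0, -0.0]
wrist_force: [1.0, 0.4, 0.4]
finger_gap: 0.0003
n 68 far px [262.5 201. ] centroid [265.16176471 207.27941176]
0 [252.1 216.5]
45 [257.1 209.4]
60 [259.5 208.2]
75 [262.1 207.7]
80 [262.9 207.7]
85 [263.7 207.8]
90 [264.5 208. ]
h 0.025 angle 75.31659355185477 r 0.062400277135032475
h 0.035 angle 69.77948268370976 r 0.06407121943733189
t 11.42 tcp [0.4989 0.2369 0.2984] filter -0.1151 -0.0308 xyaw 3.091 F [-0.4 -1.1 -0.1] gap 0.0001 q [ 0.3   0.26  0.13  1.45 -0.    0.35] tilt -1.0
units [0.13 2.98 0.59]
```

```bash
python3 -m crank '{"travel":[[0,0.9,0],[0,1.8,0],[0.05,2.6,0],[0.05,2.98,0],[0.05,2.98,0]],"turn":[0,0,0,0,0]}'
python3 -m crank '{"travel":[[0,0,0],[0,0,0]],"turn":[0,0]}'
python3 to.py f 0 0 .262
python3 look.py pics/p6.png
```

```text
clock: 11.83
tcp_pos: [0.5015, 0.3586, 0.2947]
orientation: [-0.002, 0.024, 1.0, -0.001]
wrist_force: [-0.5, -0.1, -0.6]
finger_gap: -0.0001
clock: 12.0
tcp_pos: [0.5021, 0.3551, 0.2964]
orientation: [-0.001, 0.025, 1.0, -0.001]
wrist_force: [-1.2, -0.5, -0.7]
finger_gap: -0.0002
t 12.0 tcp [0.5021 0.3551 0.2964] filter -0.0003 -0.0022 xyaw 3.091 F [-1.2 -0.5 -0.7] gap -0.0002 q [ 0.49  0.39  0.32  1.5  -0.    0.54] tilt -1.0
units [0.05 0.02 0.86]
0 [267.03512459 253.26635339]
45 [269.41386752 246.79242559]
90 [276.4803242  246.32090208]
```

View pics/p6.png

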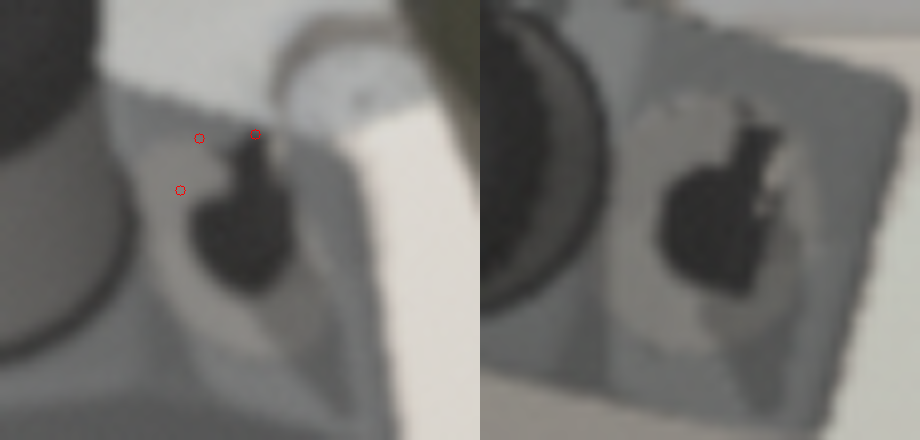

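The nose sits on the predicted 90° mark at scene (276,246), and the top crop is unchanged since before the press, so the valve is shut. Now the button.

```bash
python3 -m crank '{"travel":[[0.05,0,0.3],[0.05,0,0.6],[0.05,0,0.75],[0.05,0,0.75]],"turn":[0,0,0,0]}'
for i in 1 2 3; do python3 -m crank '{"travel":[[0,0,0.06],[0,0,0.11],[0,0,0.11]],"turn":[0,0,0]}'|sed -n '1,2p;4p'; done
```

```text
clock: 12.43
tcp_pos: [0.5, 0.3547, 0.2665]
orientation: [-0.001, 0.026, 1.0, -0.001]
wrist_force: [-0.1, 0.0, -0.2]
finger_gap: -0.0001
clock: 12.68
tcp_pos: [0.5008, 0.3558, 0.2637]
wrist_force: [0.3, 1.0, -0.2]
clock: 12.93
tcp_pos: [0.501, 0.3561, 0.2593]
wrist_force: [0.7, -0.4, 2.4]
clock: 13.18
tcp_pos: [0.501, 0.3561, 0.2548]
wrist_force: [0.9, -0.6, 4.2]
```

```bash
python3 -m crank '{"travel":[[0,0,0.05],[0,0,0.08],[0,0,0.08]],"turn":[0,0,0]}'|sed -n '1,2p;4p'
python3 -m crank '{"travel":[[0,0,0.03],[0,0,0.06],[0,0,0.06]],"turn":[0,0,0]}'|sed -n '1,2p;4p'
```

```text
clock: 13.43
tcp_pos: [0.5011, 0.3561, 0.2539]
wrist_force: [-2.5, -2.2, 12.9]
clock: 13.68
tcp_pos: [0.5011, 0.3562, 0.2538]
wrist_force: [-3.7, -2.6, 22.7]
```

At the stop (z 0.254, force up to 23 N). Holding it for about 2.5 s, then lifting.

```bash
for i in 1 2 3 4 5 6; do python3 -m crank '{"travel":[[0,0,0],[0,0,0],[0,0,0],[0,0,0],[0,0,0]],"turn":[0,0,0,0,0]}'|sed -n '1,2p;4p'; done
python3 -m crank '{"travel":[[0,0,-0.3],[0,0,-0.8],[0,0,-1.6],[0,0,-2.4],[0,0,-3]],"turn":[0,0,0,0,0]}'|sed -n '1,2p;4p'
python3 -m crank '{"travel":[[0.9,0,0],[1.8,0,0],[2.7,0,0],[3,0,0],[3,0,0]],"turn":[0,0,0,0,0]}'|sed -n '1,2p;4p'
python3 - <<'E'
from h import *
from workcell import *
c=[read_camera(n)["image"][:,:,::-1] for n in("scene","top")]
a=cv2.resize(c[0][130:310,190:430],(480,360),interpolation=2);b=cv2.resize(c[1][130:280,190:450],(624,360)[:2],interpolation=2)
cv2.imwrite("pics/p7.png",np.vstack([a,cv2.resize(b,(480,240))]))
E
```

```text
clock: 14.1
tcp_pos: [0.5011, 0.3562, 0.2538]
wrist_force: [-4.1, -3.2, 21.7]
clock: 14.52
tcp_pos: [0.5011, 0.3562, 0.2538]
wrist_force: [-3.8, -3.7, 21.4]
clock: 14.93
tcp_pos: [0.5011, 0.3562, 0.2538]
wrist_force: [-4.5, -3.5, 22.8]
clock: 15.35
tcp_pos: [0.5011, 0.3562, 0.2538]
wrist_force: [-4.4, -4.2, 21.8]
clock: 15.77
tcp_pos: [0.5011, 0.3562, 0.2538]
wrist_force: [-3.5, -3.6, 22.4]
clock: 16.18
tcp_pos: [0.5011, 0.3562, 0.2538]
wrist_force: [-5.3, -3.5, 22.4]
clock: 16.6
tcp_pos: [0.5001, 0.356, 0.3709]
wrist_force: [-0.3, 0.9, 0.1]
clock: 17.02
tcp_pos: [0.3777, 0.3622, 0.3697]
wrist_force: [0.8, -0.5, 0.6]
```

View pics/p7.png

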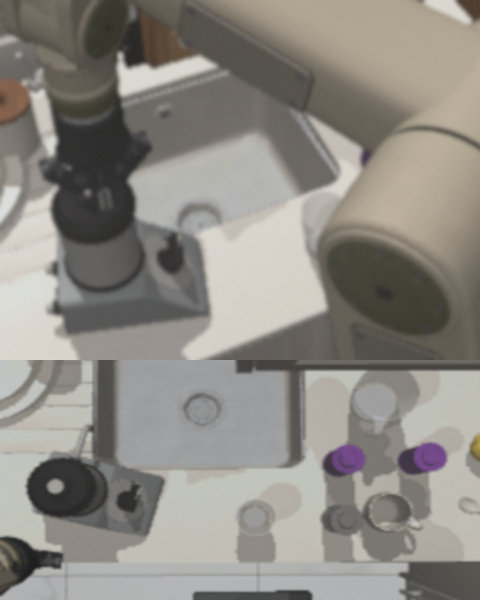

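The button is up (crop 55,486) and the handle is shut. The glass, grey-ended cylinder, mug and jug are where they were, and the gripper is clear.

Run:
```python
from workcell import *
print(get_state()["wrist_force"]); print(hand_in())
```

```text
[-0.56176292  0.15676073 -0.74762211]
the job is handed in; nothing more can be done
None
```

The valve is shut, and the relief button was then pressed, held and released. I handed the job in at about 17 s on the robot's clock.

- **Valve:** I turned the handle with the fingers straddling its bar, then pressed the nose from above with closed fingers. It held firm at 28 N, well above the detent, and in the scene view the nose sits on the predicted shut mark.
- **Button:** I pressed it only after checking the valve. It went down to its stop at z = 0.254 m with about 22 N on it, stayed there for at least 2.5 s, and was released. The last picture shows the button there with nothing on it, but I did not measure its height afterwards.
- **Other things:** By eye, the cartridge, mug, glass and jug stand where they were in the last picture. The arm is clear of everything and reads no contact force.

**Checks that disagreed:** the pixel measurement of the handle angle from the top camera gave only 72–81°. I put that down to about 1–2 px of bias, because the press test and the scene view both showed it shut. A repeat of that measurement was useless because the gripper blocked the view. There was also a brief upward force of 26 N at the fingertips while turning, within the limits.

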